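Vent the air test stand and work its quick-coupler sleeve

ROBOT

A 6-joint arm with a two-finger parallel gripper is mounted at the origin on the work surface. World frame = base frame: x ahead of the robot, y to its left, z up, the work surface at z = 0. Lengths are in mm, angles in rad, forces in N, time in s.
With the tool pointing down it reaches from about 275 to 750 mm from the base axis. Payload 10.2 kg.
Tool frame: the origin (TCP) lies midway between the tips of the shut fingers; the grasp point (between the pads) lies 19 mm behind it; z points along the fingers, y is the line along which they close (so a half turn about z gives the same grasp; the last joint's range is limited). The gripper opens to 88 mm and grips with 3 to 60 N. Pads are 18 mm wide; open, the fingers measure 123 mm over their backs; the gripper's body (75 mm by 187 mm) begins 45 mm behind the grasp point.
Start: joints at [0.903, 0.313, 1.498, -0, 1.331, -0.223], TCP at [225.909, 473.916, 238.72] pointing down, gripper open.
Joint ranges: [-2.94, 2.94], [-0.97, 2.17], [0.19, 2.56], [-1.23, 4.37], [0.02, 3.11], [-2.88, 2.88]. Speed limits (rad/s): [2.39, 2.39, 3.01, 3.14, 3.14, 3.14].

INTERFACE

Orientations are given as a unit quaternion [w, x, y, z].
In Python, from cell import arm gives the robot as it stands.
- The arm moves only by the tool carry_out, never from a script. Its argument "increments" is a list of rows, each a list of 4 numbers: the shift along the tool's x, y, z each as a share of 0.025 m, from -1 to 1, then the turn about the tool's z as a share of 45 degrees, from -1 to 1. A call has 1 to 12 rows; each row shifts and turns the commanded pose from where the row before left it, along the tool's axes as they then stand; what a row does not reach is not made up. A row lasts 1/8 s, in which the tool goes at most 62.5 mm and 10.7 degrees, less where a joint would pass 70% of its speed; a pose out of reach is approached as far as the arm can. A call with a number of a shift or a turn outside -1 to 1 is refused whole. A call with a gripper value outside its range is refused whole. "grip" is the opening, from -1 (shut) to 1 (fully open), set as the call begins (left out, the last holds). The fingers move at their own pace and stop on an object; the grip force is fixed at half the most. Time passes only in rows, so rows that do not move let the fingers close. It gives the time, the measured TCP pose, the force, the opening and the grip force at its end, in the units of the state.
- arm.observe(): the state, without advancing time (a new reading comes with each control period).
- arm.capture(name): name is "scene" or "top" or "wrist"; returns the picture (480x640x3 uint8, blue, green, red); there is no depth.
- arm.camera_params(name): a dict with "camera_matrix" (3x3 intrinsics, pixels), "k1" (the pictures are not rectified: a ray, as slopes to the right and down, at radius r is drawn at 1 + k1 r^2 times it, then the intrinsics apply), "R" (3x3) and "t" (3): a world point X has camera coordinates R X + t. Camera axes: x right, y down, z forward; pixel columns grow to the right and rows downward; lengths in mm; the calibration is good to about 2 mm. A picture is of the moment at which its call begins: read the wrist's pose just before it. camera_params takes no time and is no camera call; for the wrist camera it gives the pose at the moment of the call.
- arm.hand_in(): hands the job in; it is judged then, once.
The state is a dict: "clock": time; "qpos": joint angles; "qvel": joint speeds; "joint_efforts": joint torques, N m; "position": TCP position; "orientation": TCP orientation; "ft_force": force on the tool from outside, world axes, zero at the start; "moment": the same for the moment, N m; "opening": finger opening in mm; "grasp_force": force on a finger pad.
Only numpy, scipy, OpenCV 4.12 (cv2) and the standard library are available. Lean on these libraries where they do the work, as an engineer would, in place of code of your own. Each camera call takes 0.05 s, during which the arm holds its last target. There are 200 camera calls.

TASK

Vent the compressed-air line by pulling the red valve knob out until it clicks into its outer detent. With the knob out, pull the steel spring sleeve of the quick coupler back as far as it goes and let go of it there, so that it snaps forward by itself. Then push the red knob fully home to restore the air, and leave the tools lying about where they are.

Things in the scene. Friction and masses are not known exactly. Their poses are not given: they have to be found in the camera images.
- sleeve_center (a point): Centre of the steel sleeve, on the coupler's axis, moves with it. Sleeve 44 mm long, 36 mm diameter; a 43 mm diameter lip at its rear end (16 to 22 mm behind this point) for fingers to push on. z: along the axis to the mouth, 35 deg above level; y: level, across; x: square to both, 35 deg from straight down. Reach in with the fingers pointing along x, closing along y.
- sleeve (a joint): How far the sleeve is pulled back, along -z of sleeve_center, m: 0 home (forward), 0.014 fully back at its stop. Spring return, 5 N at home to 12 N fully back; let go, it returns in about 0.2 s. With the sleeve home, a fixed brass nose (30 mm diameter) ends 36 mm ahead of its centre and a fixed brass collar (41 mm) begins 40 mm behind it.
- coupler_stand: Fixed stand, origin under its 160 x 170 mm base, z up. Mouth points to +x and up; sleeve centre (home) 115 mm above the origin. Blue post (44 mm wide, 72 mm high, x -72 to -36 mm) holds the rear. Yellow 12 mm guard hoop: top bar along y at x 22, z 195 mm, y -74 to 74; legs down to x 66. It blocks an upright gripper over the sleeve: lean the gripper back to -x.
- knob_center (a point): Centre of the red valve knob, moves with it; z up. Knob 34 mm diameter from 4 mm below to 10 mm above this point, narrowing to 28 mm at 10 mm below; top 12 mm above. Stem 12 mm diameter. With the knob in, the grey box top (80 x 75 mm) is 30 mm below this point and a 28 mm diameter gland 26 mm below.
- valve_knob (a joint): How far the knob is pulled straight up, m: 0 fully in (air on), 0.018 fully out in its detent (vented). Sprung to both ends with the balance half-way; about 6 N to move it either way over the hump.
- valve_box: Grey vent valve box bolted to the table, 60 mm high on a 110 x 100 mm foot, origin at the centre of its underside, z up. A gauge on its -x side and a brass port on its +x side reach 62 mm out; the knob stands on top at the centre.
- screwdriver: Loose screwdriver lying at the left side, about 200 mm long; leave alone.
- hammer: Loose hammer lying at the right side, about 260 mm long; leave alone.
- wrench: Loose steel wrench lying at the left side, about 180 mm long; leave alone.
- socket_a: Loose steel socket standing, 32 mm diameter, 42 mm high, origin under its centre; leave alone.
- socket_b: Loose steel socket standing, 26 mm diameter, 42 mm high, origin under its centre; leave alone.
- spray_can: Loose green can standing at the back, 60 mm diameter, 150 mm high, origin under its centre; leave alone.
- pliers: Loose pliers with red handles lying between the stand and the valve, about 160 mm long; leave alone.
Not all that is in view belongs to the job. Leave any blue or orange look-alike of the valve_box alone.

How it is judged:
By the outcome, as a careful person would: the job done as asked, in the order asked, and still so for the second after the job is handed in, with the robot touching nothing.
It also fails if it takes over 58 s, if anything falls off the work surface, if the arm or the gripper's body presses on something with over 40 N, if the wrist force passes 120 N, or if a joint passes its speed limit or range.

## Working session

There is one attempt and no reset: what is moved stays moved. The work goes in short steps, Python scripts to look and compute and a tool call to move; the robot and the scene stay as the last step left them, time stands still between calls to the robot, and variables do not carry over. Pictures are saved under pics/ and viewed, at most 10 in all, crops included, and the job is handed in when it is done.

Besides the shell and the picture viewer there is one more tool, called after "Emit:" as a command line: name --pt "numbers of a row" for each row, then --argument value for the rest. carry_out: Moves the arm, as the interface text tells. Its arguments: {"type":"object","properties":{"increments":{"type":"array"},"grip":{"type":"number"}},"required":["increments"]}

```bash
mkdir -p pics; ls; python3 - <<'E'
from cell import arm
import cv2,numpy as np
for n in("scene","top"):
    cv2.imwrite(f"pics/{n}0.png",arm.capture(n)); p=arm.camera_params(n)
    print(n,p["camera_matrix"],p["k1"],np.round(p["R"],3).tolist(),p["t"])
s=arm.observe();print(s)
E
```

```text
pics
scene [[605.01491628   0.         323.39283798]
 [  0.         605.01491628 238.08304602]
 [  0.           0.           1.        ]] -0.05503652355447974 [[0.401, 0.916, 0.006], [0.699, -0.302, -0.648], [-0.592, 0.264, -0.761]] [-244.36218092 -312.58765348 1730.52028876]
top [[601.38731838   0.         323.57641714]
 [  0.         601.38731838 230.17025001]
 [  0.           0.           1.        ]] -0.01687154409985429 [[0.004, -1.0, 0.003], [-0.989, -0.004, -0.146], [0.146, -0.002, -0.989]] [  33.33617869  540.23858295 1239.62525521]
{'clock': 0.1, 'qpos': array([ 9.02596287e-01,  3.13398597e-01,  1.49828994e+00, -2.30544190e-05,
        1.33099296e+00, -2.23380205e-01]), 'qvel': array([-0.00177618, -0.00031182, -0.00030243,  0.00036435,  0.00168879,
       -0.00043346]), 'joint_efforts': array([ 3.12355136e-03, -4.02808177e+01, -2.52641737e+01,  6.95596891e-02,
        3.42741644e-02, -7.57956582e-05]), 'position': array([225.78825506, 473.75164186, 238.24275984]), 'orientation': array([-2.24637479e-04,  2.20578110e-01,  9.75369161e-01, -4.96043616e-04]), 'ft_force': array([0.01955327, 0.68609859, 0.43826109]), 'moment': array([ 0.04085317,  0.00753029, -0.04696368]), 'grasp_force': 0.0, 'opening': 88.10840038317123}
```

View pics/scene0.png

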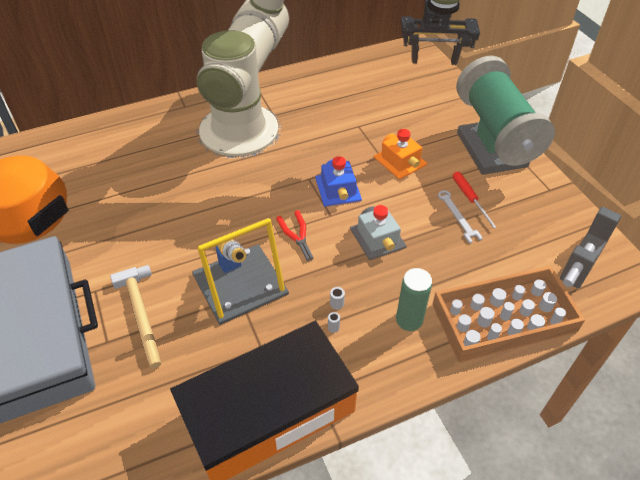

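View pics/top0.png

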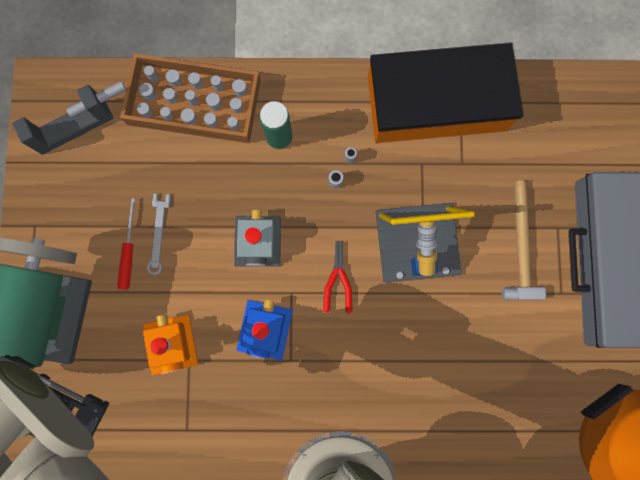

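Scene: three valve look-alikes, with knobs at scene/top pixels: grey (381,213)/(253,236), blue (339,163)/(260,330), orange (403,135)/(159,346). Grey fits "grey vent valve box"; the coupler with its yellow hoop is at (235,255)/(427,240). I'll confirm with an enlarged crop.

```bash
cat > h.py <<'E'
import cv2,numpy as np
from cell import arm
def ray(p,uv):
    K=p["camera_matrix"];D=np.array([p["k1"],0,0,0,0.])
    d=cv2.undistortPoints(np.array([[uv]],float),K,D)[0,0]
    R=np.array(p["R"]);t=np.array(p["t"])
    v=R.T@np.array([*d,1]);return -R.T@t,v/np.linalg.norm(v)
def tri(obs):
    A=np.zeros((3,3));b=np.zeros(3);L=[ray(*o) for o in obs]
    for c,v in L:
        M=np.eye(3)-np.outer(v,v);A+=M;b+=M@c
    X=np.linalg.solve(A,b)
    return X,[round(float(np.linalg.norm((np.eye(3)-np.outer(v,v))@(X-c))),2) for c,v in L]
def proj(p,X):
    D=np.array([p["k1"],0,0,0,0.])
    return cv2.projectPoints(np.array(X,float).reshape(-1,3),cv2.Rodrigues(np.array(p["R"]))[0],np.array(p["t"],float),p["camera_matrix"],D)[0].reshape(-1,2)
def plane(p,uv,z):
    c,v=ray(p,uv);return c+v*(z-c[2])/v[2]
E
python3 - <<'E'
from h import *
a=cv2.imread("pics/scene0.png");b=cv2.imread("pics/top0.png")
R=lambda i,x,y,w,h,s:cv2.resize(i[y:y+h,x:x+w],None,fx=s,fy=s,interpolation=cv2.INTER_CUBIC)
c=np.zeros((600,800,3),np.uint8)
c[:300,:400]=R(a,190,215,100,75,4)[:300];c[:300,400:]=R(a,340,190,100,75,4)
c[300:,:400]=R(b,370,195,100,75,4);c[300:,400:]=R(b,220,200,100,75,4)
c=c;cv2.imwrite("pics/c1.png",c)
P={n:arm.camera_params(n) for n in("scene","top")}
o=[]
for n,i,(x,y) in(("scene",a,(381,213)),("top",b,(253,236))):
    hsv=cv2.cvtColor(i,cv2.COLOR_BGR2HSV);m=((hsv[...,0]<8)|(hsv[...,0]>172))&(hsv[...,1]>150)
    k,l,st,ce=cv2.connectedComponentsWithStats(m.astype(np.uint8));j=l[y,x];print(st[j],ce[j]);o.append((P[n],ce[j]))
print(tri(o))
E
```

```text
[374 205  14  15 168] [380.32142857 211.60119048]
[245 228  16  16 201] [252.57711443 235.15920398]
(array([521.86306014, 180.88482785,  91.00366295]), [0.62, 0.62])
```

View pics/c1.png

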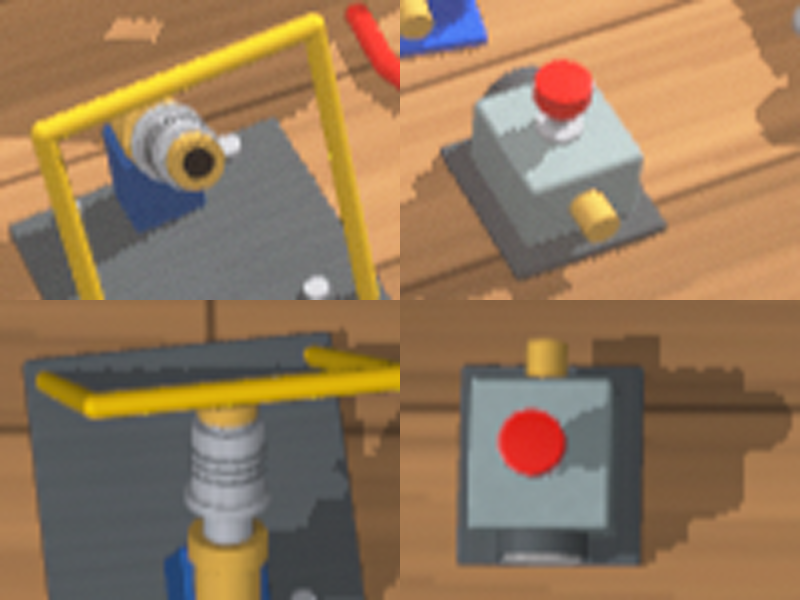

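Crop confirms it: grey box with red knob at (380,212)/(253,235); knob triangulates to z≈91 (expected 90). Coupler shows nose, ribbed sleeve and lip beneath the yellow hoop. The moves can't tilt the tool, so I'll check whether an upright grip of the lip clears the bar. Next, fit the stand pose.

```bash
python3 - <<'E'
from h import *
from scipy.optimize import least_squares
P={n:arm.camera_params(n) for n in("scene","top")}
print("bar +y",tri([(P["scene"],(269.5,220)),(P["top"],(392.5,221.3))]))
print("bar -y",tri([(P["scene"],(199.5,247.5)),(P["top"],(473,213.5))]))
print("nose",tri([(P["scene"],(239.5,255)),(P["top"],(426,222))]))
c,s=np.cos(np.radians(35)),np.sin(np.radians(35))
ax=lambda d:np.array([d*c,0,115+d*s])
def pts(b):return np.array([[22,74,195],[22,-74,195],ax(36),[80,85,b],[80,-85,b],[-80,85,b],[-80,-85,b]])
def world(p):
    C,S=np.cos(p[2]),np.sin(p[2]);return pts(p[3])@np.array([[C,S,0],[-S,C,0],[0,0,1]])+[p[0],p[1],0]
T=np.array([[392.5,221.3],[473,213.5],[426,222],[376.3,210.5],[452.5,203.7],[383,281.5],[461,274.5]])
Sc=np.array([[269.5,220],[199.5,247.5],[239.5,255]])
def res(p):
    X=world(p);return np.r_[(proj(P["top"],X)-T).ravel(),(proj(P["scene"],X[:3])-Sc).ravel()]
r=least_squares(res,[520,-110,.09,8],loss="soft_l1");print(r.x,np.degrees(r.x[2]));print(np.round(res(r.x).reshape(-1,2),1).tolist())
E
```

```text
bar +y (array([535.04775357, -91.47351192, 194.7361893 ]), [1.7, 1.7])
bar -y (array([ 550.05683461, -243.42902098,  195.78123722]), [0.92, 0.92])
nose (array([ 544.72986612, -166.15412653,  128.00828115]), [1.43, 1.43])
[ 5.19902567e+02 -1.70159929e+02  9.49897714e-02  5.19591143e+00] 5.442513000551999
[[0.7, -0.2], [-1.5, 0.6], [0.5, -3.1], [-1.1, -0.9], [-0.6, -1.0], [-0.1, 0.7], [-0.1, 0.5], [-2.2, 0.3], [0.2, -0.5], [-0.9, -0.6]]
```

Emit:
carry_out --pt "-1 -0.35 0 0" --pt "-1 -0.35 0 0" --pt "-1 -0.35 0 0" --pt "-1 -0.35 0 0" --pt "-1 -0.35 0 0" --pt "-1 -0.35 0 0" --pt "-1 -0.35 0 0" --pt "-1 -0.35 0 0" --pt "-1 -0.35 0 0" --pt "0 0 0 -0.23" --pt "0 0 0 -0.23" --pt "0 0 0 -0.23" --grip 1

```text
clock: 1.6
position: [395.0, 305.9, 238.4]
orientation: [-0.0, -0.051, 0.999, -0.0]
ft_force: [-0.3, -0.2, -0.4]
opening: 88.2
grasp_force: 0.0
```

```bash
cat >> h.py <<'E'
from scipy.spatial.transform import Rotation as Ro
def rot(s):
    q=s["orientation"];return Ro.from_quat([q[1],q[2],q[3],q[0]]).as_matrix()
def plan(target,yaw_y=None):
    s=arm.observe();M=rot(s);d=M.T@(np.array(target)-s["position"])
    print("t",round(s["clock"],2),"pos",np.round(s["position"],1),"yaxis",round(np.degrees(np.arctan2(M[1,1],M[0,1])),2),"zax",np.round(M[:,2],3),"units",np.round(d/25,2),"F",np.round(s["ft_force"],1),"open",round(s["opening"],1),"g",round(s["grasp_force"],1))
    if yaw_y is not None: print("turn share",round(-(yaw_y-np.degrees(np.arctan2(M[1,1],M[0,1])))/45,3))
E
python3 -c "
from h import *
plan([522,181,200],95.4)"
```

```text
t 1.6 pos [395.  305.9 238.4] yaxis 95.9 zax [-0.001 -0.    -1.   ] units [-4.54 -5.49  1.53] F [-0.3 -0.2 -0.4] open 88.2 g 0.0
turn share 0.011
```

Emit:
carry_out --pt "-0.75 -0.92 0.25 0.01" --pt "-0.75 -0.92 0.25 0" --pt "-0.75 -0.92 0.25 0" --pt "-0.75 -0.92 0.25 0" --pt "-0.75 -0.92 0.25 0" --pt "-0.75 -0.92 0.25 0" --pt "0 0 0 0"

```text
clock: 2.48
position: [520.1, 177.6, 200.2]
orientation: [-0.001, -0.044, 0.999, -0.0]
ft_force: [0.2, 0.1, -1.1]
opening: 88.0
grasp_force: 0.0
```

```bash
python3 - <<'E'
from h import *
p=arm.camera_params("wrist");i=arm.capture("wrist");cv2.imwrite("pics/w1.png",i)
plan([522,181,200],95.4)
print(np.round(p["R"],3).tolist(),-np.array(p["R"]).T@p["t"],p["camera_matrix"][0],p["k1"])
print(proj(p,[[521.9,180.9,102],[521.9,180.9,90]]))
hsv=cv2.cvtColor(i,cv2.COLOR_BGR2HSV);m=((hsv[...,0]<8)|(hsv[...,0]>172))&(hsv[...,1]>150)
k,l,st,ce=cv2.connectedComponentsWithStats(m.astype(np.uint8))
for j in range(1,k):
    if st[j][4]>200:print(st[j],ce[j])
E
```

```text
t 2.52 pos [519.5 178.5 200.7] yaxis 95.05 zax [-0.001  0.    -1.   ] units [-0.11  0.09  0.03] F [0.2 0.7 0.6] open 88.1 g 0.0
turn share -0.008
[[-0.085, 0.996, -0.001], [0.954, 0.082, 0.287], [0.286, 0.024, -0.958]] [447.19580112 170.71986765 345.5302124 ] [427.41836893   0.         317.23053087] -0.013095071334177161
[[323.89648512 239.59448071]
 [323.62400999 233.90657473]]
[  49    0   89  116 5081] [95.20802992 53.96063767]
[ 293  210   55   57 2447] [320.35553739 238.44666939]
```

View pics/w1.png

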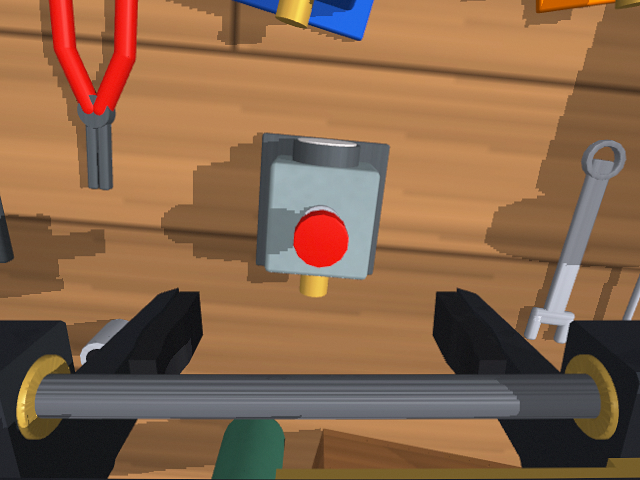

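Wrist view: red knob at (320,238) on the grey box, pliers at (95,110), wrench at (590,230), both clear of the fingers. It agrees within 2 mm with the triangulation; I use (521.5, 179.5).

Emit:
carry_out --pt "-0.08 0.04 0.8 0" --pt "0 0 0.8 0" --pt "0 0 0.8 0" --pt "0 0 0.8 0" --pt "0 0 0.8 0" --pt "0 0 0.8 0" --pt "0 0 0.2 0" --pt "0 0 0 0" --grip 1

```text
clock: 3.52
position: [521.4, 180.4, 76.7]
orientation: [0.0, -0.045, 0.999, 0.0]
ft_force: [0.2, 0.5, 0.5]
opening: 88.0
grasp_force: 0.0
```

Emit:
carry_out --pt "0 0 0 0" --pt "0 0 0 0" --pt "0 0 0 0" --pt "0 0 0 0" --pt "0 0 0 0" --pt "0 0 0 0" --grip -1

```text
clock: 4.28
position: [521.6, 179.7, 76.2]
orientation: [-0.0, -0.045, 0.999, -0.0]
ft_force: [-0.6, 0.3, 0.9]
opening: 32.1
grasp_force: 30.0
```

Emit:
carry_out --pt "0 0 -0.1 0" --pt "0 0 -0.1 0" --pt "0 0 -0.1 0" --pt "0 0 -0.1 0" --pt "0 0 -0.1 0" --pt "0 0 -0.1 0" --pt "0 0 -0.1 0" --pt "0 0 -0.08 0" --pt "0 0 0 0"

```text
clock: 5.4
position: [521.5, 179.7, 94.4]
orientation: [-0.0, -0.044, 0.999, -0.0]
ft_force: [7.3, -3.6, -15.8]
opening: 32.4
grasp_force: 30.0
```

Emit:
carry_out --pt "0 0 0 0" --pt "0 0 0 0" --pt "0 0 0 0" --pt "0 0 0 0" --grip 1

```text
clock: 5.9
position: [521.6, 180.1, 96.0]
orientation: [0.0, -0.045, 0.999, 0.0]
ft_force: [-0.4, 0.5, 0.0]
opening: 70.4
grasp_force: 0.0
```

Emit:
carry_out --pt "0 0 -1 0" --pt "0 0 -1 0" --pt "0 0 -1 0" --pt "0 0 -1 0" --pt "0 0 -1 0" --pt "0 0 -1 0" --pt "0 0 -1 0" --pt "0 0 0 0"

```text
clock: 6.9
position: [522.0, 180.1, 272.1]
orientation: [0.002, -0.045, 0.999, 0.0]
ft_force: [0.9, 0.3, 0.2]
opening: 88.2
grasp_force: 0.0
```

```bash
python3 - <<'E'
from h import *
p=arm.camera_params("wrist");i=arm.capture("wrist")
hsv=cv2.cvtColor(i,cv2.COLOR_BGR2HSV);m=((hsv[...,0]<8)|(hsv[...,0]>172))&(hsv[...,1]>150)
k,l,st,ce=cv2.connectedComponentsWithStats(m.astype(np.uint8))
for j in range(1,k):
    if st[j][4]>200:print(st[j],ce[j])
for z in (102,120):
    a=np.linspace(0,6.28,30);q=proj(p,np.c_[521.5+17*np.cos(a),179.7+17*np.sin(a),0*a+z-2]);print(z,q.min(0),q.max(0))
t=np.radians(5.44);sx=np.array([np.cos(t),np.sin(t),0]);
plan(np.array([520,-170,0])-60*sx+[0,0,270],95.4)
E
```

```text
[  94    0   74  110 3913] [131.44058267  51.9772553 ]
[ 590  100   50  110 3055] [618.62978723 157.56432079]
[ 294  190   46   48 1698] [316.64134276 213.23498233]
102 [295.5155869  184.30016775] [340.23932457 227.92965187]
120 [294.28756669 188.78723896] [341.51914925 234.68203765]
t 6.95 pos [521.6 180.  270.6] yaxis 95.11 zax [ 0.001  0.    -1.   ] units [  3.71 -13.95   0.02] F [-0.2  0.2 -1.1] open 88.5 g 0.0
turn share -0.006
```

Knob blob matches the out position (rows 190–238 vs predicted 189–235 out, 184–228 in). On to the coupler.

Emit:
carry_out --pt "0.33 -1 0 0" --pt "0.33 -1 0 0" --pt "0.33 -1 0 0" --pt "0.33 -1 0 0" --pt "0.33 -1 0 0" --pt "0.33 -1 0 0" --pt "0.33 -1 0 0" --pt "0.33 -1 0 0" --pt "0.33 -1 0 0" --pt "0.33 -1 0 0" --pt "0.33 -1 0 0" --pt "0 -1 0 0"

```text
clock: 8.45
position: [457.2, -127.5, 269.4]
orientation: [-0.001, -0.044, 0.999, 0.001]
ft_force: [1.2, 0.1, -0.5]
opening: 88.0
grasp_force: 0.0
```

Emit:
carry_out --pt "0 -1 0 0" --pt "0 -0.9 0 0" --pt "0 0 0 0"

```text
clock: 8.82
position: [462.0, -175.2, 269.8]
orientation: [-0.001, -0.044, 0.999, 0.0]
ft_force: [0.5, 0.3, 0.7]
opening: 88.1
grasp_force: 0.0
```

```bash
python3 - <<'E'
from h import *
import pickle
p=arm.camera_params("wrist");i=arm.capture("wrist");cv2.imwrite("pics/w2.png",i);pickle.dump(p,open("w2.pkl","wb"))
plan([450,-170,230],95.4)
c,s=np.cos(np.radians(35)),np.sin(np.radians(35));t=np.radians(5.44)
B=np.array([[np.cos(t),np.sin(t),0],[-np.sin(t),np.cos(t),0],[0,0,1]])
for n,d,r in(("lipf",-16,21.5),("lipr",-22,21.5),("slvfront",22,18),("collar",-40,20.5)):
    print(n,[np.round(proj(p,np.array([d*c,y,115+d*s])@B+[520,-170,0])[0],1).tolist() for y in(r,-r)])
print("bar",np.round(proj(p,np.array([[22,74,195],[22,-74,195]])@B+[520,-170,0]),1).tolist())
E
```

```text
t 8.88 pos [ 462.  -174.3  270. ] yaxis 95.07 zax [-0.001  0.001 -1.   ] units [0.46 0.21 1.6 ] F [0.1 0.2 0.5] open 88.3 g 0.0
turn share -0.007
lipf [[346.0, 267.4], [290.4, 267.9]]
lipr [[345.8, 259.9], [290.5, 260.4]]
slvfront [[342.8, 317.0], [294.5, 317.4]]
collar [[343.9, 237.9], [292.0, 238.3]]
bar [[442.9, 375.1], [195.4, 377.1]]
```

View pics/w2.png

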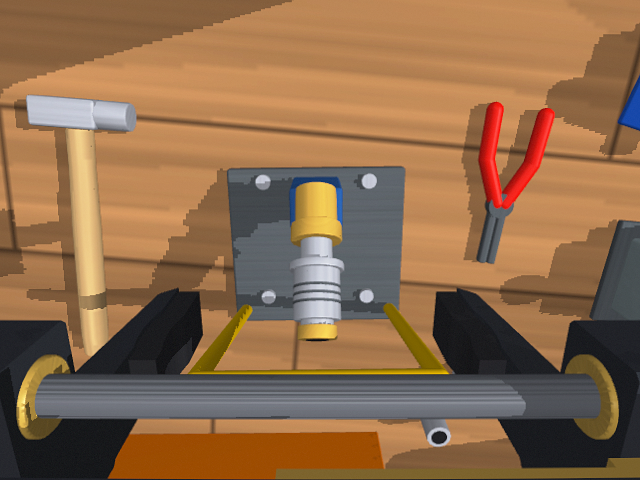

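Wrist view: lip at (290–344, ~265), sleeve front row ~320, hoop bar top edge row ~370, all near the predictions. The bar margin matters, so I enlarge with an overlay.

```bash
python3 - <<'E'
from h import *
import pickle
p=pickle.load(open("w2.pkl","rb"));i=cv2.imread("pics/w2.png")
c,s=np.cos(np.radians(35)),np.sin(np.radians(35));t=np.radians(5.44)
B=np.array([[np.cos(t),np.sin(t),0],[-np.sin(t),np.cos(t),0],[0,0,1]])
x0,y0,f=190,160,3
def W(X):return np.array(X)@B+[520,-170,0]
o=cv2.resize(i[y0:y0+200+20,x0:x0+260],None,fx=f,fy=f,interpolation=cv2.INTER_CUBIC)
def poly(X,col):
    q=((proj(p,W(X))-[x0,y0]+.5)*f).astype(np.int32);cv2.polylines(o,[q],False,col,1)
a=np.linspace(0,2*np.pi,50)
def ring(d,r):return np.c_[d*c-r*np.cos(a)*s,r*np.sin(a),115+d*s+r*np.cos(a)*c]
for d,r in((-16,21.5),(-22,21.5),(22,18),(36,15),(-40,20.5)):poly(ring(d,r),(0,0,255))
poly([[-80,-85,5],[80,-85,5],[80,85,5],[-80,85,5],[-80,-85,5]],(255,0,255))
e=np.radians(55)  # silhouette: edges of bar
for dx in(-6,6):poly([[22+dx,-74,195],[22+dx,74,195]],(255,255,0))
cv2.imwrite("pics/c2.png",o)
E
```

```text
(no output)
```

View pics/c2.png

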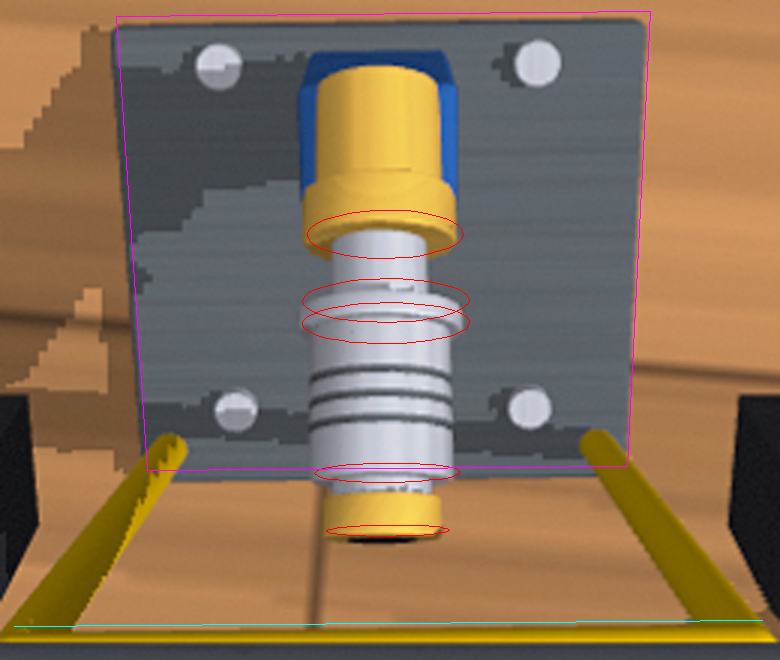

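Overlay shows the true stand about 2 mm further +x and 1 mm to −y; I take origin (521.3, −171). Lower with the body behind the bar (bar rear face at stand x=16), then nudge forward.

```bash
python3 -c "
from h import *
plan([489.4,-174,88],95.44)"
```

```text
t 8.88 pos [ 462.  -174.3  270. ] yaxis 95.07 zax [-0.001  0.001 -1.   ] units [-1.1  -0.09  7.28] F [0.1 0.2 0.5] open 88.3 g 0.0
turn share -0.008
```

Emit:
carry_out --pt "-0.55 -0.05 0 -0.008" --pt "-0.55 -0.04 0.28 0" --pt "0 0 1 0" --pt "0 0 1 0" --pt "0 0 1 0" --pt "0 0 1 0" --pt "0 0 1 0" --pt "0 0 1 0" --pt "0 0 0.5 0" --pt "0 0 0.5 0" --pt "0 0 0 0" --pt "0 0 0 0"

```text
clock: 10.38
position: [490.1, -174.2, 89.3]
orientation: [0.0, -0.048, 0.999, -0.0]
ft_force: [0.6, 0.3, 0.1]
opening: 88.2
grasp_force: 0.0
```

```bash
python3 - <<'E'
from h import *
p=arm.camera_params("wrist");i=arm.capture("wrist")
plan([498.4,-173.2,88],95.44)
M=rot(arm.observe());T=arm.observe()["position"]
for v in([0,44,-14],[0,-44,-14],[-9,0,-14]):
    q=proj(p,T+M@np.array(v))[0];print(v,np.round(q));cv2.drawMarker(i,tuple(int(x) for x in q),(255,0,255),0,9)
cv2.imwrite("pics/w3.png",i)
E
```

```text
t 10.43 pos [ 490.1 -174.2   89.4] yaxis 95.47 zax [ 0.001 -0.001 -1.   ] units [-0.33  0.01  0.06] F [0.7 0.9 0.8] open 88.2 g 0.0
turn share 0.001
[0, 44, -14] [447. 330.]
[0, -44, -14] [191. 331.]
[-9, 0, -14] [319. 353.]
```

View pics/w3.png

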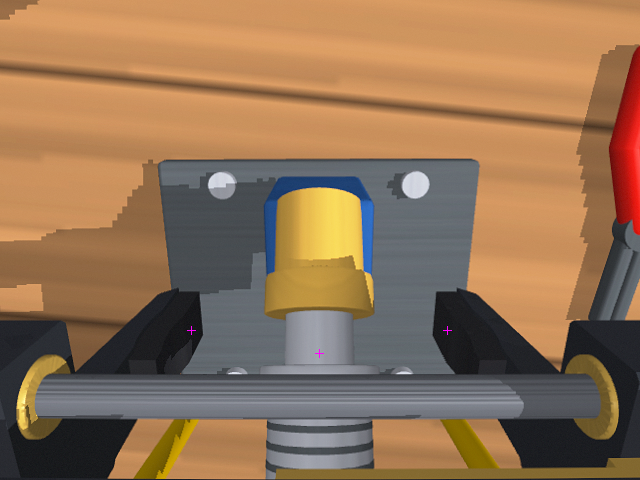

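Lip is visible at (260–380, ~370), centred on the tool (col 319), and pad edge at row 353 is short of it as planned. Nudge forward ~8 mm.

Emit:
carry_out --pt "-0.15 0 0.05 0" --pt "-0.1 0 0 0" --pt "-0.07 0 0 0" --pt "0 0 0 0" --pt "0 0 0 0"

```text
clock: 11.05
position: [497.7, -173.2, 87.5]
orientation: [-0.0, -0.048, 0.999, -0.0]
ft_force: [0.0, -0.1, 0.3]
opening: 88.2
grasp_force: 0.0
```

```bash
python3 -c "
from h import *
plan([498.4,-173.2,88],95.44)"
```

```text
t 11.05 pos [ 497.7 -173.2   87.5] yaxis 95.47 zax [-0. -0. -1.] units [-0.03 -0.   -0.02] F [ 0.  -0.1  0.3] open 88.2 g 0.0
turn share 0.001
```

Emit:
carry_out --pt "-0.05 0 0 0" --pt "0 0 0 0"

```text
clock: 11.3
position: [499.0, -173.1, 87.5]
orientation: [0.0, -0.048, 0.999, -0.0]
ft_force: [0.4, -0.4, -0.2]
opening: 88.4
grasp_force: 0.0
```

Emit:
carry_out --pt "0 0 0 0" --pt "0 0 0 0" --pt "0 0 0 0" --pt "0 0 0 0" --pt "0 0 0 0" --pt "0 0 0 0" --grip -1

```text
clock: 12.05
position: [498.9, -172.7, 87.4]
orientation: [-0.0, -0.048, 0.999, 0.0]
ft_force: [0.5, 3.1, 0.5]
opening: 40.3
grasp_force: 30.0
```

Opening 40 mm: on the lip (43 mm, as the 34 mm knob read 32). Pull back along the axis.

Emit:
carry_out --pt "0.066 0 0.046 0" --pt "0.066 0 0.046 0" --pt "0.066 0 0.046 0" --pt "0.066 0 0.046 0" --pt "0.066 0 0.046 0" --pt "0.066 0 0.046 0" --pt "0.066 0 0.046 0" --pt "0.066 0 0.046 0" --pt "0 0 0 0"

```text
clock: 13.18
position: [487.9, -173.9, 79.6]
orientation: [0.003, -0.048, 0.999, -0.0]
ft_force: [9.7, 8.6, 6.4]
opening: 39.7
grasp_force: 30.0
```

Emit:
carry_out --pt "0.05 0 0.035 0" --pt "0.05 0 0.035 0" --pt "0 0 0 0"

```text
clock: 13.55
position: [487.1, -174.1, 79.0]
orientation: [0.005, -0.047, 0.999, -0.001]
ft_force: [15.5, 13.5, 12.4]
opening: 39.9
grasp_force: 30.0
```

```bash
python3 -c "
from h import *
i=arm.capture('wrist');cv2.imwrite('pics/w4.png',cv2.resize(i[200:480,180:460],None,fx=2,fy=2))"
```

```text
(no output)
```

View pics/w4.png

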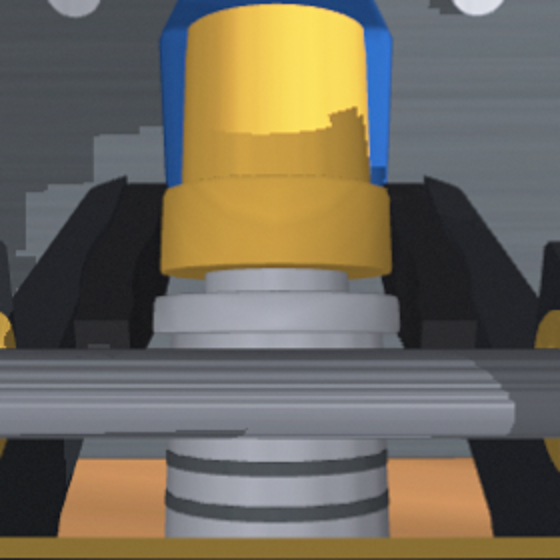

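Crop: the lip's rear face (row ~295) sits right behind the collar (row ~275), with a small gap, so the sleeve is at its stop with force 20 N > spring 12 N. Let go.

Emit:
carry_out --pt "0 0 0 0" --pt "0 0 0 0" --pt "0 0 0 0" --pt "0 0 0 0" --pt "0 0 0 0" --pt "0 0 0 0" --grip 1

```text
clock: 14.35
position: [483.3, -174.6, 76.5]
orientation: [-0.0, -0.048, 0.999, -0.0]
ft_force: [-0.2, -0.7, 0.2]
opening: 88.0
grasp_force: 0.0
```

Emit:
carry_out --pt "0.2 0 -0.5 0" --pt "0.2 0 -1 0" --pt "0.2 0 -1 0" --pt "0 0 -1 0" --pt "0 0 -1 0" --pt "0 0 -1 0" --pt "0 0 -1 0" --pt "0 0 -1 0" --pt "0 0 0 0" --pt "0 0 0 0"

```text
clock: 15.6
position: [467.9, -175.8, 263.3]
orientation: [-0.0, -0.048, 0.999, 0.0]
ft_force: [0.8, -0.1, 0.3]
opening: 88.2
grasp_force: 0.0
```

```bash
python3 -c "
from h import *
i=arm.capture('wrist');cv2.imwrite('pics/w5.png',i[150:430,130:510])
plan([521.5,179.7,262],95.4)
b=cv2.imread('pics/top0.png');t=arm.capture('top')
hsv=cv2.cvtColor(t,cv2.COLOR_BGR2HSV);m=(((hsv[...,0]<8)|(hsv[...,0]>172))&(hsv[...,1]>150)).astype(np.uint8)
m[:200]=0;m[270:]=0;m[:,:235]=0;m[:,275:]=0;M=cv2.moments(m,True);print(M['m00'],M['m10']/M['m00'],M['m01']/M['m00'])
p=arm.camera_params('top');print(proj(p,[[521.9,180.9,98],[521.9,180.9,116]]))"
```

```text
t 15.65 pos [ 467.9 -175.8  263.1] yaxis 95.47 zax [-0.001  0.001 -1.   ] units [-3.49 13.95  0.05] F [-0.1 -1.5 -0.6] open 88.1 g 0.0
turn share 0.002
204.0 251.44117647058823 233.7892156862745
[[251.89283129 234.54314389]
 [250.85752693 233.28848597]]
```

View pics/w5.png

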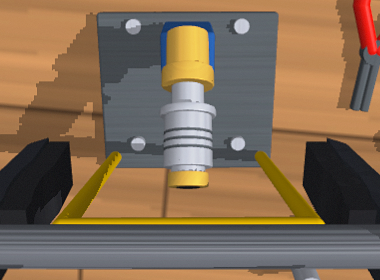

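Sleeve is home again (wide gap between collar and lip), and the knob is still out. Back to the knob, fingers shut, to press it down.

Emit:
carry_out --pt "-0.29 1 0 0" --pt "-0.29 1 0 0" --pt "-0.29 1 0 0" --pt "-0.29 1 0 0" --pt "-0.29 1 0 0" --pt "-0.29 1 0 0" --pt "-0.29 1 0 0" --pt "-0.29 1 0 0" --pt "-0.29 1 0 0" --pt "-0.29 1 0 0" --pt "-0.29 1 0 0" --pt "-0.29 1 0 0" --grip -1

```text
clock: 17.2
position: [526.2, 131.7, 263.1]
orientation: [-0.001, -0.048, 0.999, 0.0]
ft_force: [0.8, -0.0, 0.4]
opening: 0.3
grasp_force: 0.0
```

Emit:
carry_out --pt "0 1 0 0" --pt "0 0.95 0 0" --pt "0 0 1 0" --pt "0 0 1 0" --pt "0 0 1 0" --pt "0 0 1 0" --pt "0 0 1 0" --pt "0 0 0 0" --pt "0 0 0 0"

```text
clock: 18.32
position: [522.0, 179.5, 139.7]
orientation: [0.0, -0.048, 0.999, 0.0]
ft_force: [-0.2, 0.8, 1.2]
opening: 0.2
grasp_force: 0.0
```

```bash
python3 -c "
from h import *
plan([521.5,179.7,120],95.4)"
```

```text
t 18.32 pos [522.  179.5 139.7] yaxis 95.48 zax [ 0.001  0.    -1.   ] units [0.02 0.01 0.79] F [-0.2  0.8  1.2] open 0.2 g 0.0
turn share 0.002
```

Down to z≈102 (37 mm), last part slow.

Emit:
carry_out --pt "0 0 0.4 0" --pt "0 0 0.3 0" --pt "0 0 0.15 0" --pt "0 0 0.15 0" --pt "0 0 0.15 0" --pt "0 0 0.15 0" --pt "0 0 0.14 0" --pt "0 0 0 0"

```text
clock: 19.32
position: [521.6, 179.4, 102.7]
orientation: [-0.0, -0.048, 0.999, -0.0]
ft_force: [0.0, 0.1, -1.1]
opening: 0.5
grasp_force: 0.0
```

Emit:
carry_out --pt "0 0 0.06 0" --pt "0 0 0.06 0" --pt "0 0 0 0"

```text
clock: 19.7
position: [522.0, 179.5, 101.7]
orientation: [0.001, -0.048, 0.999, -0.0]
ft_force: [-6.4, -0.9, 15.2]
opening: 0.6
grasp_force: 7.2
```

Firm stop at z≈101.7 with 15 N up: the knob is home (top expected at 102). Retreat and verify.

Emit:
carry_out --pt "0 0 -1 0" --pt "0 0 -1 0" --pt "0 0 -1 0" --pt "0 0 -1 0" --pt "0 0 -1 0" --pt "0 0 -1 0" --pt "0 0 0 0" --pt "0 0 0 0"

```text
clock: 20.7
position: [521.4, 179.4, 248.9]
orientation: [-0.001, -0.048, 0.999, -0.0]
ft_force: [-0.4, 0.7, -0.6]
opening: 0.4
grasp_force: 0.0
```

```bash
python3 - <<'E'
from h import *
p=arm.camera_params("wrist");i=arm.capture("wrist")
hsv=cv2.cvtColor(i,cv2.COLOR_BGR2HSV);m=((hsv[...,0]<8)|(hsv[...,0]>172))&(hsv[...,1]>150)
k,l,st,ce=cv2.connectedComponentsWithStats(m.astype(np.uint8))
for j in range(1,k):
    if st[j][4]>200:print(st[j])
for z in (102,120):
    a=np.linspace(0,6.28,30);q=proj(p,np.c_[521.5+17*np.cos(a),179.7+17*np.sin(a),0*a+z-2]);print(z,q.min(0),q.max(0))
cv2.imwrite("pics/s9.png",arm.capture("scene"))
plan([522,180,250])
E
```

```text
[  83    0   78  111 4214]
[ 605  112   35  108 1984]
[ 295  193   46   49 1741]
102 [294.89759026 192.24201661] [342.85415879 238.76154243]
120 [293.52945298 197.43117648] [344.38506046 246.54066043]
t 20.8 pos [521.4 179.4 248.8] yaxis 95.47 zax [-0.002 -0.    -1.   ] units [-0.03  0.02 -0.05] F [-0.   0.3 -0.6] open 0.5 g 0.0
```

View pics/s9.png

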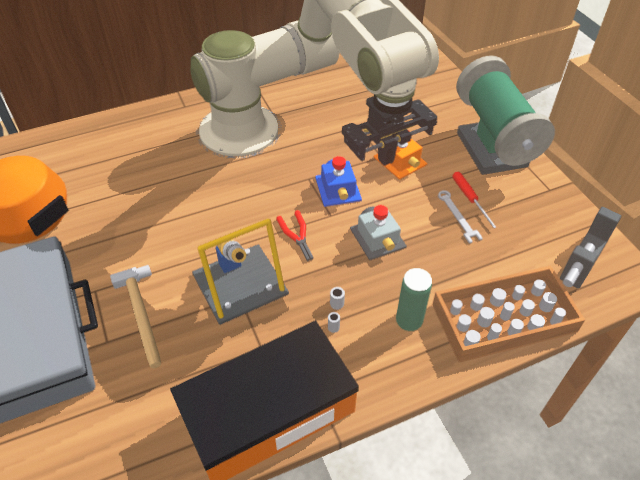

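Scene: the tools are where they were, the grey valve's knob at (381,213) is home (its wrist rows match the "in" prediction), and the arm is clear.

```bash
python3 -c "
from cell import arm
print(arm.hand_in())"
```

```text
the job is handed in; nothing more can be done
None
```

The job is handed in at about 21 s: I pulled the red knob out to its detent, pulled the sleeve back to its stop and let it snap home, then pushed the knob fully home, with every tool left where it lay.

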